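Shut the test kiln and set its press-and-turn dial to candling

TASK

Get the small test kiln going: first push its open lid fully shut, then press the sprung black dial on the control box down and, keeping it down, turn it clockwise from the white (off) mark to the yellow (candling) mark, and let it spring fully up again there. Leave the pottery, the bucket, the brush and the other loose things where they stand.

Things in the scene. Friction and masses are not known exactly. Their poses are not given: they have to be found in the camera images.
- kiln: Test kiln standing on the table, fixed: cream firebrick box in a steel jacket, 200 mm (x) x 220 mm (y) x 130 mm high, open on top. Origin: centre of its underside; its -x side is the front (towards the robot, give or take its yaw), z up. The lid is hinged along the +x top edge.
- kiln_hinge (a point): Middle of the lid's hinge line: x +100 mm, z +130 mm in the kiln's frame. The hinge line runs along the kiln's y axis. Axes as the kiln's.
- kiln_lid (a joint): Opening angle of the lid in rad: 0 = shut, lying flat on the kiln; it starts at 0.7 to 1.1, raised at a slant with its outer face looking up and to the kiln's +x. The lid is a slab 200 mm from hinge to free edge, 220 mm wide and 25 mm thick (underside through the hinge line), 0.4 to 0.63 kg. The hinge is stiff: the lid stays where it is left and takes some 2 to 6 N near its free edge to push down.
- lid_edge (a point): On the lid: middle of the free edge of its outer (upper) face, 200 mm from the hinge line and 25 mm above the underside. Moves with the lid; its x axis points from the free edge to the hinge, y along the edge, z out of the outer face. A bar handle 90 mm wide, 10 mm thick, sticks out 31 mm beyond the edge, its bar 15 mm below the outer face.
- control_box: Kiln control box, fixed on the table: blue-grey steel box 170 mm (x) x 230 mm (y) x 60 mm high. Origin: centre of its underside, front -x, z up. The dial's upright axis stands at x 0, y -45 mm in its frame.
- selector (a joint): Turning angle of the dial in rad, growing clockwise as seen from above: 0 = pointer at the white (off) mark, 0.8 at the yellow mark, 1.6 at the red mark; starts within 0.08 of 0. Inside, a pin sits in a notch at each mark (about 0.12 rad of play either way); between notches the dial turns only while pressed at least 8 mm, and if let go between notches it stays down. It turns lightly (under 0.2 N m).
- dial (a joint): How far the dial is pressed down, m: 0 = up, 0.010 = bottom stop. The spring pushes up with about 6 N at the top and 10 N at the bottom. It may be pressed anywhere on its face.
- dial_face (a point): Centre of the top face of the dial's disc, on the axis: 84 mm above the table when up. Black disc 110 mm across and 10 mm thick (its underside 14 mm above the box's top). Across it stands a black bar 104 mm long, 18 mm wide and 26 mm high, centred on the axis, rising from this face. The point's x axis points along the bar to its pointer end, z up; it turns and sinks with the dial.
- pointer_tip (a point): Pointer end of the bar, 50 mm from the axis, on its top; a white stripe on top of the bar marks this half.
- white_mark (a point): White tab 18 x 14 mm flat on the box top, 68 mm from the dial's axis: off. Directions from the dial's axis: 0.8 rad left of the box's +x (seen from above).
- yellow_mark (a point): Yellow tab, same size and radius: candling. It lies from the axis straight along the box's +x.
- red_mark (a point): Red tab, same size and radius: full fire. It lies 0.8 rad right of the box's +x.
- pot_lid_big: Bystander, loose: glazed ochre pot lid, 130 mm across, domed, with a loop handle, 48 mm high. Origin: centre of its underside.
- pot_lid_small: Bystander, loose: ochre pot lid, 96 mm across, with a loop handle, 48 mm high. Origin: centre of its underside.
- clay_bowl: Bystander, loose: dark brown open bowl, 124 mm across, 50 mm high. Origin: centre of its underside.
- small_dish: Bystander, loose: small terracotta dish, 66 mm across, 22 mm high, standing on the control box beside the dial. Origin: centre of its underside.
- slip_bucket: Bystander, loose: ochre-stained bucket, 114 mm across, 130 mm high. Origin: centre of its underside.
- slip_brush: Bystander, loose: flat brush 170 mm long, lying down. Origin: centre of its underside.
- kiln_prop: Bystander, loose: cream firebrick bar 100 x 32 x 32 mm, lying down. Origin: centre of its underside.

How it is judged:
By the outcome, as a careful person would: the job done as asked, in the order asked, and still so for the second after the job is handed in, with the robot touching nothing.
It also fails if it takes over 48 s, if anything falls off the work surface, if the arm or the gripper's body presses on something with over 40 N, if the wrist force passes 120 N, or if a joint passes its speed limit or range.

ROBOT

A 6-joint arm with a two-finger parallel gripper is mounted at the origin on the work surface. World frame = base frame: x ahead of the robot, y to its left, z up, the work surface at z = 0. Lengths are in m, angles in rad, forces in N, time in s.
With the tool pointing down it reaches from about 0.275 to 0.825 m from the base axis. Payload 4.9 kg.
Tool frame: the origin (TCP) lies where the fingers leave the gripper's body, on its centre line; the fingertips stand robot.tips_ahead ahead of it and the grasp point (between the pads) lies 54 mm ahead of it (robot.tips_ahead is the distance from the TCP to the fingertips, in m); z points along the fingers, y is the line along which they close (so a half turn about z gives the same grasp; the last joint's range is limited). The gripper opens to 85 mm and grips with 20 to 120 N. Pads are 22 mm wide; open, the fingers measure 114 mm over their backs; the gripper's body (76 mm by 85 mm) begins 54 mm behind the grasp point. The pads swing forward as they close: fully open they stand 13 mm farther back than shut.
Start: joints at [-1.324, 0.326, -0.193, 1.052, 0, 1.437], TCP at [0.204, -0.511, 0.304] pointing down, gripper open.
Joint ranges: [-2.65, 2.65], [-0.97, 1.79], [-1.3, 1.35], [-1.93, 2.1], [-1.47, 1.37], [-3.14, 3.14]. Speed limits (rad/s): [2.57, 2.57, 3.14, 3.14, 3.14, 3.14].

INTERFACE

Orientations are given as a unit quaternion [w, x, y, z].
In Python, from cell import monitor, imaging, order, robot gives the robot as it stands. The module is installed in compiled form; this text tells all that it offers.
- The arm moves only by the tool play_rows, never from a script. Its argument "steps" is a list of rows, each an object of numbers: "hand": the opening, from -1 (shut) to 1 (fully open); "tx", "ty", "tz": the shift along the tool's x, y, z in cm; "yaw": the turn about the tool's z in degrees. In form: [{"hand": .., "tx": .., "ty": .., "tz": .., "yaw": ..}, ...]. A call has 1 to 20 rows; each row is the pose to reach, as a shift and turn from the pose commanded when the call began, along the tool's axes at that moment; what a row does not reach only later rows make up. A row lasts 1/12 s, in which the tool goes at most 41.7 mm and 7.16 degrees, less where a joint would pass 70% of its speed; a pose out of reach is approached as far as the arm can. A call with a gripper value outside its range is refused whole. The fingers move at their own pace and stop on an object; the grip force is fixed at half the most. Time passes only in rows, so rows that repeat a pose let the fingers close. It gives the time, the measured TCP pose, the force, the opening and the grip force at its end, in the units of the state.
- monitor.sense(): the state, without advancing time (a new reading comes with each control period).
- imaging.read_camera(name): name is "side" or "top" or "wrist"; returns (picture, depth): 400x640x3 uint8, blue, green, red; 400x640 float32, m along the optical axis (not along the pixel's ray), 0 where there is no reading.
- imaging.calibration(name): a dict with "fx", "fy", "cx", "cy" (pixels), "cam_to_world" (4x4, takes a point from camera to world coordinates); the wrist camera has in their place "T_tool_cam" (4x4, takes a point from camera to tool coordinates, whose origin is the TCP and whose axes are the flange's). Camera axes: x right, y down, z forward; pixel columns grow to the right and rows downward; lengths in m; the calibration is good to about 2 mm. A picture is of the moment at which its call begins: read the wrist's pose just before it. calibration takes no time and is no camera call.
- order.finish_job(): hands the job in; it is judged then, once.
The state is a dict: "time_s": time; "q": joint angles; "dq": joint speeds; "joint_efforts": joint torques, N m; "eef_pos": TCP position; "tool_rot": TCP orientation; "wrist_force": force on the tool from outside, world axes, zero at the start; "torque": the same for the moment, N m; "finger_gap": finger opening in m; "finger_force": force on a finger pad.
Only numpy, scipy, OpenCV 4.12 (cv2) and the standard library are available. Lean on these libraries where they do the work, as an engineer would, in place of code of your own. Each camera call takes 0.05 s, during which the arm holds its last target. There are 200 camera calls.

## Working session

There is one attempt and no reset: what is moved stays moved. The work goes in short steps, Python scripts to look and compute and a tool call to move; the robot and the scene stay as the last step left them, time stands still between calls to the robot, and variables do not carry over. Pictures are saved under pics/ and viewed, at most 10 in all, crops included, and the job is handed in when it is done.

Besides the shell and the picture viewer there is one more tool, called after "Emit:" as name(argument=value, ...), one argument or row to a line, values as JSON. play_rows: Moves the arm, as the interface text tells. Its arguments: {"type":"object","properties":{"steps":{"type":"array","items":{"type":"object","properties":{"hand":{"type":"number"},"tx":{"type":"number"},"ty":{"type":"number"},"tz":{"type":"number"},"yaw":{"type":"number"}}}}},"required":["steps"]}

```bash
mkdir -p pics; python3 - <<'E'
from cell import monitor, imaging, order, robot
import cv2,numpy as np
for n in ("top","side"):
    p,d=imaging.read_camera(n); cv2.imwrite(f"pics/{n}1.png",p); np.savez(f"{n}1.npz",p=p,d=d)
    c=imaging.calibration(n); print(n,c)
s=monitor.sense(); print(s,robot.tips_ahead)
E
```

```text
top {'fx': 435.9125350191183, 'fy': 435.9125350191183, 'cx': 320.0309776255945, 'cy': 206.99980708804287, 'cam_to_world': array([[-0.07401664, -0.97647355,  0.20253625,  0.23245406],
       [-0.99725383,  0.07196097, -0.017505  , -0.00356537],
       [ 0.00251846, -0.20327571, -0.9791183 ,  1.57829546],
       [ 0.        ,  0.        ,  0.        ,  1.        ]])}
side {'fx': 427.35703882188477, 'fy': 427.35703882188477, 'cx': 322.6090260644719, 'cy': 200.8238212009033, 'cam_to_world': array([[-0.60041808, -0.64105343,  0.47806761, -0.18417386],
       [-0.79965752,  0.48636571, -0.35213101,  0.52970361],
       [-0.0067809 , -0.59371618, -0.80464596,  1.32947152],
       [ 0.        ,  0.        ,  0.        ,  1.        ]])}
{'time_s': 0.1, 'q': array([-1.32420214e+00,  3.26896281e-01, -1.93471237e-01,  1.05198792e+00,
        9.43785525e-06,  1.43658538e+00]), 'dq': array([ 2.39685202e-04, -1.17607564e-03,  3.72882759e-03, -8.23731294e-04,
        7.23934577e-05, -5.88592975e-04]), 'joint_efforts': array([ 9.27108231e-04, -4.44240153e+01,  2.63037246e+01,  7.91958795e-03,
       -1.89542293e-04, -1.23770715e-05]), 'eef_pos': array([ 0.20432642, -0.51020862,  0.3031704 ]), 'tool_rot': array([-7.78590924e-04,  9.81927829e-01,  1.89254144e-01, -3.90700036e-05]), 'wrist_force': array([0.0303208 , 0.25918367, 0.26708939]), 'torque': array([ 0.03881243, -0.01897697,  0.01069026]), 'finger_force': 0.0, 'finger_gap': 0.08541422393728569} 0.0726
```

View pics/top1.png

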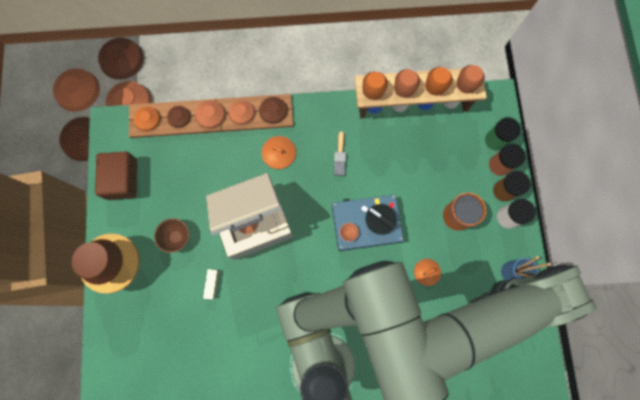

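View pics/side1.png

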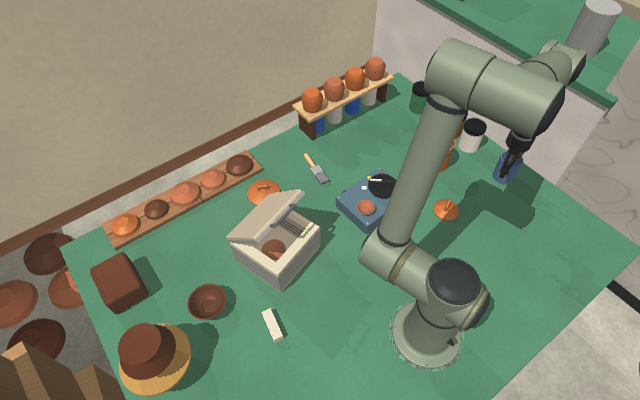

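The top view shows the kiln at (248,218) with its lid raised, the control box at (367,222) and the dial at (381,218). The small dish is at (349,232), and the big and small pot lids are at (279,152) and (427,272). The side view agrees.

```bash
cat > h.py <<'E'
import numpy as np,cv2
from cell import imaging
def world(n,d,T=None):
    c=imaging.calibration(n); v,u=np.mgrid[:400,:640]
    P=np.stack([(u-c['cx'])/c['fx']*d,(v-c['cy'])/c['fy']*d,d],-1)
    T=c['cam_to_world'] if T is None else T
    return P@T[:3,:3].T+T[:3,3]
E
python3 - <<'E'
import numpy as np,cv2
from h import *
for n in("top","side"):
    z=np.load(n+"1.npz");p,d=z['p'],z['d'];W=world(n,d)
    hsv=cv2.cvtColor(p,cv2.COLOR_BGR2HSV)
    roi=(W[...,0]>.3)&(W[...,0]<.75)&(d>0)
    def rep(nm,m):
        k,l,st,ce=cv2.connectedComponentsWithStats(m.astype('uint8'))
        for i in range(1,k):
            if st[i,4]>=(4 if nm!='black' else 100): print(n,nm,st[i,4],ce[i].round(1),np.median(W[l==i],0).round(3))
    x=W[...,0];y=W[...,1];zz=W[...,2]
    b=(y>-.32)&(y<.02)&roi
    rep('black',b&(p.max(-1)<60)&(zz>.06))
    H,S,V=cv2.split(hsv)
    rep('yel',b&(H>20)&(H<38)&(S>110)&(V>120)&(zz>.04))
    rep('red',b&((H<6)|(H>172))&(S>140)&(zz>.04))
    rep('white',b&(S<50)&(V>150)&(zz>.04))
    bl=b&(H>95)&(H<120)&(S>40)&(abs(zz-.06)<.008)
    q=W[bl][:,:2].astype('float32');print('box',bl.sum(),cv2.minAreaRect(q))
    # lid: points high
    k=(x>.3)&(x<.8)&(y>.03)&(y<.42)&(zz>.165)&(S<90)
    Q=W[k];
    for _ in range(4):
        c=np.median(Q,0) if _==0 else Q.mean(0); w=np.linalg.svd(Q-Q.mean(0),full_matrices=False)[2][2]; w*=np.sign(w[2]); r=(Q-Q.mean(0))@w; Q=Q[abs(r)<max(.004,1.5*r.std())]
    print('lid n',len(Q),Q.mean(0).round(3),w.round(3),'tilt',np.arccos(w[2]),Q.min(0),Q.max(0))
    L=(x>.3)&(x<.8)&(y>.03)&(y<.42)&(abs((W-Q.mean(0))@w)<.005)&(zz>.1)
    cv2.imwrite(f'lid_{n}.png',L*255.)
    R=Q-Q.mean(0); hy=np.cross([0,0,1],w);hy/=np.linalg.norm(hy);sl=np.cross(w,hy)
    pts=W[L]-Q.mean(0)
    for e in(hy,sl):
        print(e.round(3),np.percentile(pts@e,[1,99]).round(3))
    crop=cv2.resize(p[150:290,180:440] if n=='top' else p[150:290,210:470],None,fx=3,fy=3,interpolation=2);cv2.imwrite(f'pics/{n}c.png',crop)
E
```

```text
top black 526 [381.5 219.7] [ 0.478 -0.242  0.084]
top yel 20 [376.6 201.6] [ 0.552 -0.232  0.065]
top red 15 [391. 205.] [ 0.535 -0.282  0.063]
top white 5 [393.4 196.2] [ 0.567 -0.295  0.06 ]
top white 36 [364.1 208.4] [ 0.53  -0.187  0.061]
top white 38 [374.7 212.1] [ 0.505 -0.216  0.11 ]
top white 4 [400.5 238.5] [ 0.413 -0.303  0.062]
top white 4 [340.5 246.5] [ 0.401 -0.091  0.062]
box 1668 ((0.4835984706878662, -0.19346150755882263), (0.16896767914295197, 0.22778882086277008), 3.720770835876465)
lid n 2009 [0.549 0.22  0.228] [0.643 0.198 0.74 ] tilt 0.7384315982383507 [0.45738528 0.09965031 0.16507747] [0.64704771 0.34319775 0.28788541]
[-0.294  0.956  0.   ] [-0.107  0.107]
[-0.707 -0.218  0.673] [-0.113  0.085]
side black 448 [381.9 186. ] [ 0.472 -0.226  0.087]
side yel 8 [368.5 177. ] [ 0.553 -0.232  0.063]
side white 23 [375.3 179.5] [ 0.501 -0.216  0.111]
side white 23 [363.7 187.3] [ 0.525 -0.186  0.062]
box 1046 ((0.4780331254005432, -0.1906149983406067), (0.1733599454164505, 0.22868803143501282), 3.049795627593994)
lid n 1219 [0.54  0.227 0.232] [0.638 0.199 0.744] tilt 0.7321816227925384 [0.45079988 0.10035237 0.1651349 ] [0.64090297 0.34529777 0.28743861]
[-0.297  0.955  0.   ] [-0.112  0.104]
[-0.71  -0.221  0.668] [-0.115  0.081][ WARN:0@0.340] global loadsave.cpp:1063 imwrite_ Unsupported depth image for selected encoder is fallbacked to CV_8U.
```

View pics/topc.png

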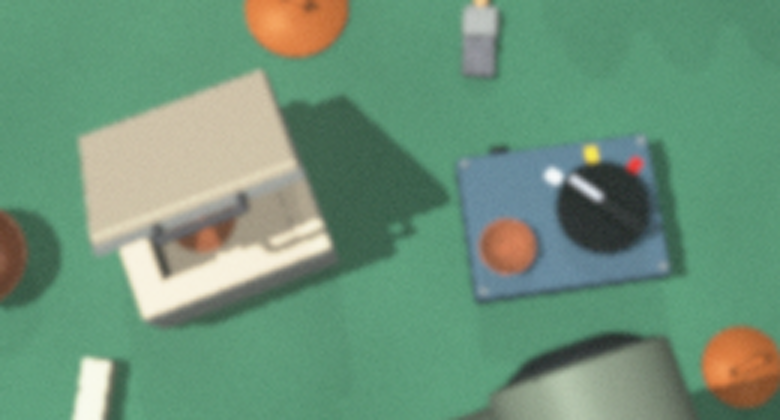

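The top crop shows the lid's free edge running from (95,245) to (295,165), with its handle at (200,215). The dial is at (602,208) with its stripe towards the white tab at (553,176). The yellow tab is at (592,155), the red at (636,164) and the dish at (508,247). The sizes and heights fit: box 169 x 228 mm, lid 214 mm wide, lid edge at z 0.284. The box and kiln yaws are about 0.06 and 0.30 rad. Next I move above the lid.

Emit:
play_rows(
  steps=[
    {"hand": -1,"tx": 0,"ty": 0,"tz": -4,"yaw": 0},
    {"hand": -1,"tx": 0,"ty": 0,"tz": -8,"yaw": 0},
    {"hand": -1,"tx": 2,"ty": -2,"tz": -11,"yaw": 0},
    {"hand": -1,"tx": 55.9,"ty": -55.8,"tz": -11,"yaw": 4.6},
    {"hand": -1,"tx": 55.9,"ty": -55.8,"tz": -11,"yaw": 4.6},
    {"hand": -1,"tx": 55.9,"ty": -55.8,"tz": -11,"yaw": 4.6},
    {"hand": -1,"tx": 55.9,"ty": -55.8,"tz": -11,"yaw": 4.6},
    {"hand": -1,"tx": 55.9,"ty": -55.8,"tz": -11,"yaw": 4.6},
    {"hand": -1,"tx": 55.9,"ty": -55.8,"tz": -11,"yaw": 4.6},
    {"hand": -1,"tx": 55.9,"ty": -55.8,"tz": -11,"yaw": 4.6},
    {"hand": -1,"tx": 55.9,"ty": -55.8,"tz": -11,"yaw": 4.6},
    {"hand": -1,"tx": 55.9,"ty": -55.8,"tz": -11,"yaw": 4.6},
    {"hand": -1,"tx": 55.9,"ty": -55.8,"tz": -11,"yaw": 4.6},
    {"hand": -1,"tx": 55.9,"ty": -55.8,"tz": -11,"yaw": 4.6},
    {"hand": -1,"tx": 55.9,"ty": -55.8,"tz": -11,"yaw": 4.6},
    {"hand": -1,"tx": 55.9,"ty": -55.8,"tz": -11,"yaw": 4.6},
    {"hand": -1,"tx": 55.9,"ty": -55.8,"tz": -11,"yaw": 4.6},
    {"hand": -1,"tx": 55.9,"ty": -55.8,"tz": -11,"yaw": 4.6},
    {"hand": -1,"tx": 55.9,"ty": -55.8,"tz": -11,"yaw": 4.6},
    {"hand": -1,"tx": 55.9,"ty": -55.8,"tz": -11,"yaw": 4.6},
  ],
)

```text
time_s: 1.77
eef_pos: [0.4951, 0.1685, 0.4136]
tool_rot: [0.0, 0.989, 0.15, -0.0]
wrist_force: [0.8, -0.3, -0.2]
finger_gap: 0.0002
finger_force: 0.0
```

Emit:
play_rows(
  steps=[
    {"hand": -1,"tx": 3.3,"ty": -3.9,"tz": 1,"yaw": 0},
    {"hand": -1,"tx": 3.3,"ty": -3.9,"tz": 1,"yaw": 0},
    {"hand": -1,"tx": 3.3,"ty": -3.9,"tz": 1,"yaw": 0},
    {"hand": -1,"tx": 3.3,"ty": -3.9,"tz": 1,"yaw": 0},
  ],
)

```text
time_s: 2.1
eef_pos: [0.5145, 0.2133, 0.403]
tool_rot: [0.0, 0.989, 0.15, -0.001]
wrist_force: [0.3, -0.5, 0.7]
finger_gap: 0.0
finger_force: 0.0
```

```bash
python3 - <<'E'
import numpy as np
H=np.array([.612,.245]);k=np.array([.955,.297])
for t in (.735,.6,.45,.3,.15,0):
    s,n=.16,.025;x=-s*np.cos(t)+n*np.sin(t);z=.13+s*np.sin(t)+n*np.cos(t)+.011*np.tan(t)
    print(t,(H+k*x).round(3),x.round(4),'tcpz',round(z+.0726,3))
E
```

```text
0.735 [0.515 0.215] -0.1019 tcpz 0.338
0.6 [0.499 0.21 ] -0.1179 tcpz 0.321
0.45 [0.485 0.205] -0.1332 tcpz 0.3
0.3 [0.473 0.202] -0.1455 tcpz 0.277
0.15 [0.464 0.199] -0.1545 tcpz 0.253
0 [0.459 0.197] -0.16 tcpz 0.228
```

Emit:
play_rows(
  steps=[
    {"hand": -1,"tx": 0,"ty": 0,"tz": 3,"yaw": 0},
    {"hand": -1,"tx": 0,"ty": 0,"tz": 5.5,"yaw": 0},
    {"hand": -1,"tx": 0,"ty": 0,"tz": 6.5,"yaw": 0},
    {"hand": -1,"tx": -0.8,"ty": 0,"tz": 7.4,"yaw": 0},
    {"hand": -1,"tx": -1.6,"ty": 0,"tz": 8.3,"yaw": 0},
    {"hand": -1,"tx": -2.4,"ty": 0,"tz": 9.3,"yaw": 0},
    {"hand": -1,"tx": -3.1,"ty": 0,"tz": 10.3,"yaw": 0},
    {"hand": -1,"tx": -3.8,"ty": 0,"tz": 11.4,"yaw": 0},
  ],
)

```text
time_s: 2.77
eef_pos: [0.4788, 0.2006, 0.2916]
tool_rot: [0.0, 0.989, 0.149, 0.001]
wrist_force: [-1.4, -0.4, 3.7]
finger_gap: 0.0001
finger_force: 1.6
```

Emit:
play_rows(
  steps=[
    {"hand": -1,"tx": -0.6,"ty": 0,"tz": 1.2,"yaw": 0},
    {"hand": -1,"tx": -1.1,"ty": 0,"tz": 2.4,"yaw": 0},
    {"hand": -1,"tx": -1.5,"ty": 0,"tz": 3.6,"yaw": 0},
    {"hand": -1,"tx": -1.8,"ty": 0,"tz": 4.7,"yaw": 0},
    {"hand": -1,"tx": -2.0,"ty": 0,"tz": 5.6,"yaw": 0},
    {"hand": -1,"tx": -2.0,"ty": 0,"tz": 5.6,"yaw": 0},
  ],
)

```text
time_s: 3.27
eef_pos: [0.4586, 0.1948, 0.2332]
tool_rot: [0.0, 0.989, 0.149, -0.001]
wrist_force: [-0.1, -0.0, -0.1]
finger_gap: -0.0001
finger_force: 0.0
```

Emit:
play_rows(
  steps=[
    {"hand": -1,"tx": 0,"ty": 0,"tz": 0.3,"yaw": 0},
    {"hand": -1,"tx": 0,"ty": 0,"tz": 0.5,"yaw": 0},
    {"hand": -1,"tx": 0,"ty": 0,"tz": 0.6,"yaw": 0},
    {"hand": -1,"tx": 0,"ty": 0,"tz": 0.7,"yaw": 0},
    {"hand": -1,"tx": 0,"ty": 0,"tz": 0.7,"yaw": 0},
  ],
)

```text
time_s: 3.68
eef_pos: [0.46, 0.196, 0.2276]
tool_rot: [0.0, 0.989, 0.15, 0.001]
wrist_force: [-1.3, -0.5, 6.0]
finger_gap: -0.0001
finger_force: 3.0
```

Emit:
play_rows(
  steps=[
    {"hand": -1,"tx": 0,"ty": 0,"tz": 0.1,"yaw": 0},
    {"hand": -1,"tx": 0,"ty": 0,"tz": 0.2,"yaw": 0},
    {"hand": -1,"tx": 0,"ty": 0,"tz": 0.2,"yaw": 0},
  ],
)

```text
time_s: 3.93
eef_pos: [0.4599, 0.196, 0.2275]
tool_rot: [0.0, 0.989, 0.15, 0.001]
wrist_force: [-7.2, -3.2, 21.5]
finger_gap: -0.0003
finger_force: 10.8
```

The lid is shut: the height no longer changes at 21 N, and the tip is at z 0.155 as expected. Next I go above the dial.

Emit:
play_rows(
  steps=[
    {"hand": -1,"tx": 0,"ty": 0,"tz": -4,"yaw": 0},
    {"hand": -1,"tx": 0,"ty": 0,"tz": -7.5,"yaw": 0},
    {"hand": 1,"tx": -10.5,"ty": 42,"tz": -7.5,"yaw": -32},
    {"hand": 1,"tx": -10.5,"ty": 42,"tz": -7.5,"yaw": -32},
    {"hand": 1,"tx": -10.5,"ty": 42,"tz": -7.5,"yaw": -32},
    {"hand": 1,"tx": -10.5,"ty": 42,"tz": -7.5,"yaw": -32},
    {"hand": 1,"tx": -10.5,"ty": 42,"tz": -7.5,"yaw": -32},
    {"hand": 1,"tx": -10.5,"ty": 42,"tz": -7.5,"yaw": -32},
    {"hand": 1,"tx": -10.5,"ty": 42,"tz": -7.5,"yaw": -32},
    {"hand": 1,"tx": -10.5,"ty": 42,"tz": -7.5,"yaw": -32},
    {"hand": 1,"tx": -10.5,"ty": 42,"tz": -7.5,"yaw": -32},
    {"hand": 1,"tx": -10.5,"ty": 42,"tz": -7.5,"yaw": -32},
    {"hand": 1,"tx": -10.5,"ty": 42,"tz": -7.5,"yaw": -32},
    {"hand": 1,"tx": -10.5,"ty": 42,"tz": -7.5,"yaw": -32},
    {"hand": 1,"tx": -10.5,"ty": 42,"tz": -7.5,"yaw": -32},
    {"hand": 1,"tx": -10.5,"ty": 42,"tz": -7.5,"yaw": -32},
    {"hand": 1,"tx": -10.5,"ty": 42,"tz": -7.5,"yaw": -32},
    {"hand": 1,"tx": -10.5,"ty": 42,"tz": -7.5,"yaw": -32},
  ],
)

```text
time_s: 5.43
eef_pos: [0.4837, -0.2345, 0.3]
tool_rot: [-0.0, 0.909, 0.417, 0.0]
wrist_force: [0.5, 1.2, 0.6]
finger_gap: 0.0853
finger_force: 0.0
```

```bash
python3 - <<'E'
from cell import monitor
from h import *
from scipy.spatial.transform import Rotation as Ro
s=monitor.sense(); p,d=imaging.read_camera("wrist"); cv2.imwrite("pics/w1.png",p)
q=s['tool_rot'];T=np.eye(4);T[:3,:3]=Ro.from_quat([q[1],q[2],q[3],q[0]]).as_matrix();T[:3,3]=s['eef_pos']
C=imaging.calibration("wrist");T=T@C['T_tool_cam'];np.savez('w1.npz',p=p,d=d,T=T)
print(s['time_s'],s['eef_pos'],q,s['q'][5],C['fx'],C['T_tool_cam'].round(3))
pt,dt=imaging.read_camera("top");W=world("top",dt)
H,S,V=cv2.split(cv2.cvtColor(pt,cv2.COLOR_BGR2HSV));x,y,z=np.moveaxis(W,-1,0)
m=(x>.38)&(x<.65)&(y>.1)&(y<.38)&(z>.145)&(z<.3)
Q=W[m];w=np.linalg.svd(Q-Q.mean(0),full_matrices=False)[2][2];print('lid',m.sum(),np.median(Q,0).round(3),w.round(3),np.percentile(Q[:,2],[2,98]))
E
```

```text
5.4333 [ 0.48370566 -0.2345329   0.29997152] [-2.09058135e-04  9.08708884e-01  4.17430374e-01  6.32922033e-05] 1.6914064486971916 307.43009062216254 [[ 0.001 -0.953 -0.302  0.078]
 [ 1.     0.001  0.    -0.   ]
 [-0.    -0.302  0.953 -0.069]
 [ 0.     0.     0.     1.   ]]
lid 3898 [0.517 0.213 0.155] [ 0.005  0.001 -1.   ] [0.1471722  0.16088955]
```

View pics/w1.png

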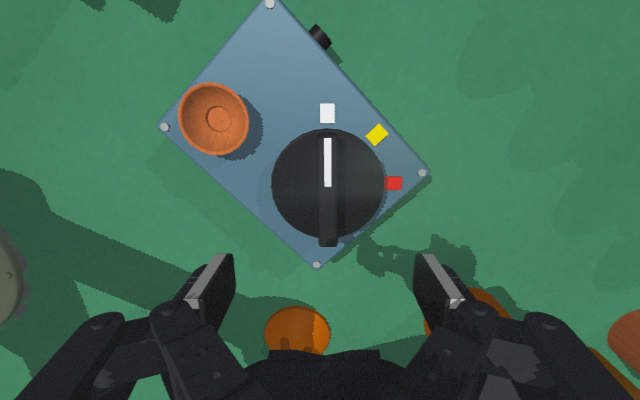

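The wrist view shows the bar upright at column 327, with its stripe from (327,138) to (327,186). The white tab is at (327,113), the yellow at (376,134), the red at (394,183) and the dish at (214,118). The bar is already aligned with the tool. The top view gives the lid as flat at z 0.155.

```bash
python3 - <<'E'
from h import *
z=np.load('w1.npz');p,T=z['p'],z['T'];C=imaging.calibration("wrist")
def ray(u,v,h):
    r=T[:3,:3]@[(u-C['cx'])/C['fx'],(v-C['cy'])/C['fy'],1];return (T[:3,3]+r*(h-T[2,3])/r[2])[:2]
H,S,V=cv2.split(cv2.cvtColor(p,cv2.COLOR_BGR2HSV))
R=np.zeros((400,640),bool);R[90:245,260:415]=1
P={}
for n,m,h in(('wy',R&(S<50)&(V>180),0),('y',R&(H>20)&(H<38)&(S>150),.06),('r',R&((H<8)|(H>172))&(S>140),.06)):
    k,l,st,ce=cv2.connectedComponentsWithStats(m.astype('uint8'))
    for i in range(1,k):
        if st[i,4]>60:
            hh=h or (.11 if ce[i][1]>130 else .06);nm=n if h else('stripe' if hh>.1 else 'w')
            P[nm]=ray(*ce[i],hh);print(nm,st[i],P[nm].round(4))
            if nm=='stripe':
                v,u=np.nonzero(l==i);a=ray(np.mean(u[v<v.min()+4]),v.min(),.11);b=ray(np.mean(u[v>v.max()-4]),v.max(),.11);print(a,b,'bar angle',np.arctan2(*(a-b)[::-1]))
A=np.array([P['w'],P['y'],P['r']]);from scipy.optimize import least_squares
f=lambda t:(A-[[t[0]+.068*np.cos(t[2]+a),t[1]+.068*np.sin(t[2]+a)] for a in(.8,0,-.8)]).ravel()
s=least_squares(f,[.484,-.236,.06]);print(s.x,np.abs(s.fun).max())
E
```

```text
w [320 103  15  20 299] [ 0.5297 -0.1856]
stripe [324 138   7  49 337] [ 0.5044 -0.2147]
[ 0.51723351 -0.19951074] [ 0.49069238 -0.23133512] bar angle 0.8756722325631575
y [366 124  22  22 268] [ 0.5534 -0.2334]
r [384 176  18  14 216] [ 0.5359 -0.2837]
[ 0.48551505 -0.23765011  0.06317188] 0.00034577878056393785
```

Emit:
play_rows(
  steps=[
    {"hand": 1,"tx": -0.1,"ty": 0.35,"tz": 4,"yaw": -1},
    {"hand": 1,"tx": -0.1,"ty": 0.35,"tz": 8,"yaw": -1},
    {"hand": 1,"tx": -0.1,"ty": 0.35,"tz": 11,"yaw": -1},
    {"hand": 1,"tx": -0.1,"ty": 0.35,"tz": 13,"yaw": -1},
    {"hand": 1,"tx": -0.1,"ty": 0.35,"tz": 13.9,"yaw": -1},
    {"hand": -1,"tx": -0.1,"ty": 0.35,"tz": 13.9,"yaw": -1},
    {"hand": -1,"tx": -0.1,"ty": 0.35,"tz": 13.9,"yaw": -1},
    {"hand": -1,"tx": -0.1,"ty": 0.35,"tz": 13.9,"yaw": -1},
    {"hand": -1,"tx": -0.1,"ty": 0.35,"tz": 13.9,"yaw": -1},
    {"hand": -1,"tx": -0.1,"ty": 0.35,"tz": 13.9,"yaw": -1},
    {"hand": -1,"tx": -0.1,"ty": 0.35,"tz": 13.9,"yaw": -1},
    {"hand": -1,"tx": -0.1,"ty": 0.35,"tz": 13.9,"yaw": -1},
    {"hand": -1,"tx": -0.1,"ty": 0.35,"tz": 13.9,"yaw": -1},
    {"hand": -1,"tx": -0.1,"ty": 0.35,"tz": 13.9,"yaw": -1},
  ],
)

```text
time_s: 6.7
eef_pos: [0.4851, -0.2386, 0.1617]
tool_rot: [-0.001, 0.905, 0.424, -0.0]
wrist_force: [-2.9, 3.3, 6.7]
finger_gap: 0.0167
finger_force: 61.7
```

Emit:
play_rows(
  steps=[
    {"hand": -1,"tz": 0.4},
    {"hand": -1,"tz": 0.8},
    {"hand": -1,"tz": 1.0},
    {"hand": -1,"tz": 1.1},
    {"hand": -1,"tz": 1.1},
    {"hand": -1,"tz": 1.1},
  ],
)

```text
validation failed for argument at $.st...
```

Emit:
play_rows(
  steps=[
    {"hand": -1,"tx": 0,"ty": 0,"tz": 0.4,"yaw": 0},
    {"hand": -1,"tx": 0,"ty": 0,"tz": 0.8,"yaw": 0},
    {"hand": -1,"tx": 0,"ty": 0,"tz": 1.0,"yaw": 0},
    {"hand": -1,"tx": 0,"ty": 0,"tz": 1.1,"yaw": 0},
    {"hand": -1,"tx": 0,"ty": 0,"tz": 1.1,"yaw": 0},
    {"hand": -1,"tx": 0,"ty": 0,"tz": 1.1,"yaw": 0},
  ],
)

```text
time_s: 7.2
eef_pos: [0.4851, -0.2386, 0.1525]
tool_rot: [-0.0, 0.905, 0.424, 0.0]
wrist_force: [-7.3, 6.2, 20.8]
finger_gap: 0.0166
finger_force: 63.7
```

Emit:
play_rows(
  steps=[
    {"hand": -1,"tx": 0,"ty": 0,"tz": 0,"yaw": 5},
    {"hand": -1,"tx": 0,"ty": 0,"tz": 0,"yaw": 10},
    {"hand": -1,"tx": 0,"ty": 0,"tz": 0,"yaw": 15},
    {"hand": -1,"tx": 0,"ty": 0,"tz": 0,"yaw": 20},
    {"hand": -1,"tx": 0,"ty": 0,"tz": 0,"yaw": 25},
    {"hand": -1,"tx": 0,"ty": 0,"tz": 0,"yaw": 30},
    {"hand": -1,"tx": 0,"ty": 0,"tz": 0,"yaw": 35},
    {"hand": -1,"tx": 0,"ty": 0,"tz": 0,"yaw": 40},
    {"hand": -1,"tx": 0,"ty": 0,"tz": 0,"yaw": 44},
    {"hand": -1,"tx": 0,"ty": 0,"tz": 0,"yaw": 46.6},
    {"hand": -1,"tx": 0,"ty": 0,"tz": 0,"yaw": 46.6},
    {"hand": -1,"tx": 0,"ty": 0,"tz": 0,"yaw": 46.6},
  ],
)

```text
time_s: 8.2
eef_pos: [0.485, -0.2387, 0.1525]
tool_rot: [0.0, 1.0, 0.032, -0.0]
wrist_force: [-8.0, 5.1, 21.0]
finger_gap: 0.0167
finger_force: 63.6
```

Turned; the tool is now at 0.064 rad. I raise it 11 mm while still gripping, then check the force.

Emit:
play_rows(
  steps=[
    {"hand": -1,"tx": 0,"ty": 0,"tz": -0.4,"yaw": 0},
    {"hand": -1,"tx": 0,"ty": 0,"tz": -0.7,"yaw": 0},
    {"hand": -1,"tx": 0,"ty": 0,"tz": -0.9,"yaw": 0},
    {"hand": -1,"tx": 0,"ty": 0,"tz": -1.1,"yaw": 0},
    {"hand": -1,"tx": 0,"ty": 0,"tz": -1.1,"yaw": 0},
  ],
)

```text
time_s: 8.62
eef_pos: [0.485, -0.2388, 0.1621]
tool_rot: [-0.0, 1.0, 0.032, -0.0]
wrist_force: [-3.2, 2.8, 6.0]
finger_gap: 0.0166
finger_force: 61.6
```

Emit:
play_rows(
  steps=[
    {"hand": -1,"tx": 0,"ty": 0,"tz": -0.1,"yaw": 0},
    {"hand": 0.2,"tx": 0,"ty": 0,"tz": -0.1,"yaw": 0},
    {"hand": 0.2,"tx": 0,"ty": 0,"tz": -0.1,"yaw": 0},
    {"hand": 0.2,"tx": 0,"ty": 0,"tz": -0.1,"yaw": 0},
    {"hand": 0.2,"tx": 0,"ty": 0,"tz": -0.1,"yaw": 0},
    {"hand": 0.2,"tx": 0,"ty": 0,"tz": -2,"yaw": 0},
    {"hand": 0.2,"tx": 0,"ty": 0,"tz": -6,"yaw": 0},
    {"hand": 0.2,"tx": 0,"ty": 0,"tz": -10,"yaw": 0},
    {"hand": 0.2,"tx": 0,"ty": 0,"tz": -13.8,"yaw": 0},
    {"hand": 0.2,"tx": 0,"ty": 0,"tz": -13.8,"yaw": 0},
    {"hand": 0.2,"tx": 0,"ty": 0,"tz": -13.8,"yaw": 0},
  ],
)

```text
time_s: 9.53
eef_pos: [0.4869, -0.2401, 0.3015]
tool_rot: [0.002, 0.999, 0.032, 0.002]
wrist_force: [0.4, 0.3, -0.5]
finger_gap: 0.0512
finger_force: 0.0
```

```bash
python3 - <<'E'
from cell import monitor
from h import *
from scipy.spatial.transform import Rotation as Ro
s=monitor.sense(); p,d=imaging.read_camera("wrist"); cv2.imwrite("pics/w2.png",p)
q=s['tool_rot'];T=np.eye(4);T[:3,:3]=Ro.from_quat([q[1],q[2],q[3],q[0]]).as_matrix();T[:3,3]=s['eef_pos']
C=imaging.calibration("wrist");T=T@C['T_tool_cam'];W=world("wrist",d,T)
def ray(u,v,h):
    r=T[:3,:3]@[(u-C['cx'])/C['fx'],(v-C['cy'])/C['fy'],1];return (T[:3,3]+r*(h-T[2,3])/r[2])[:2]
H,S,V=cv2.split(cv2.cvtColor(p,cv2.COLOR_BGR2HSV));m=(S<50)&(V>180)&(W[...,2]>.085)&(W[...,2]<.13)&(np.hypot(W[...,0]-.4855,W[...,1]+.2377)<.06)
v,u=np.nonzero(m);a=ray(np.mean(u[v<v.min()+4]),v.min(),.11);b=ray(np.mean(u[v>v.max()-4]),v.max(),.11);print(len(u),a,b,'selector',.0632-np.arctan2(*(a-b)[::-1])+.8)
r=np.hypot(W[...,0]-.4855,W[...,1]+.2377);t=abs((W[...,1]+.2377)-.064*(W[...,0]-.4855))
print('stripe z',np.median(W[m][:,2]),'face z',np.median(W[(r<.045)&(t>.015)&(p.max(-1)<70)][:,2]),'box z',np.median(W[(abs(W[...,0]-.45)<.02)&(abs(W[...,1]+.16)<.01)][:,2]))
pt,dt=imaging.read_camera("top");Wt=world("top",dt);x,y=Wt[...,0],Wt[...,1]
Q=Wt[(abs(x-.517)<.08)&(abs(y-.213)<.08)];print('lid z',np.percentile(Q[:,2],[2,50,98]))
cv2.imwrite("pics/t2.png",pt)
E
```

```text
336 [ 0.53456901 -0.23468238] [ 0.4938147  -0.23717755] selector 0.8020516469401715
stripe z 0.11028427341557495 face z 0.2846751000803917 box z 0.05916218643642285
lid z [0.14842378 0.15486622 0.16088394]
```

View pics/w2.png

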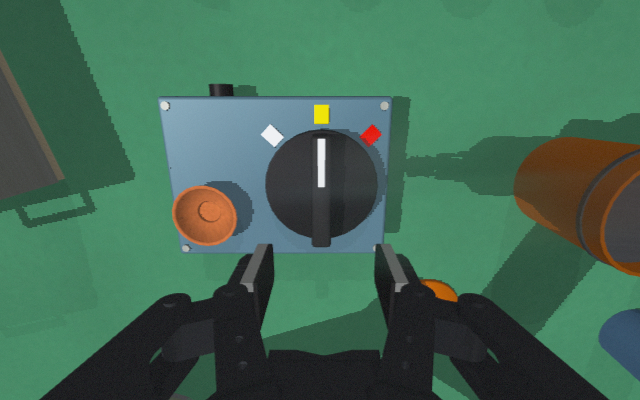

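View pics/t2.png

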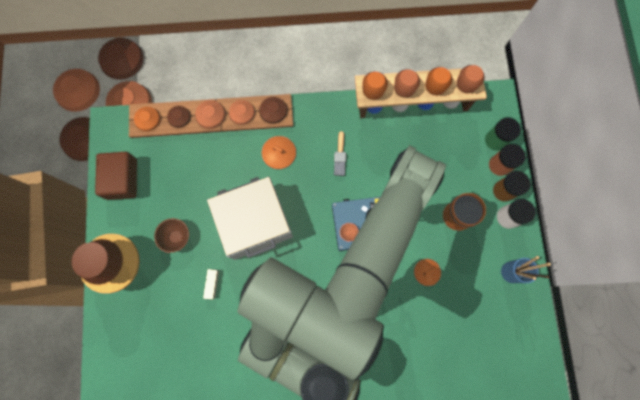

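The wrist view shows the stripe at (321,162) pointing at the yellow tab (321,114), with the selector at 0.802 and the stripe top at z 0.110, so the dial is fully up. The top view shows the lid flat at (250,218), the bystanders in place and the arm clear. I'm handing the job in.

```bash
python3 -c "
from cell import order; print(order.finish_job())"
```

```text
the job is handed in; nothing more can be done
None
```

The kiln lid is fully shut and the dial is at the yellow (candling) mark, sprung fully up; the loose things still stand where they were, and the job is handed in (about 10 s of robot time).

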